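Clamp the block with the turnbuckle

ROBOT

A 6-joint arm with a two-finger parallel gripper is mounted at the origin on the work surface; the furniture and walls round the work are solid. World frame = base frame: x ahead of the robot, y to its left, z up, the work surface at z = 0. Lengths are in m, angles in rad, forces in N, time in s.
With the tool pointing down it reaches from about 0.375 to 0.9 m from the base axis. Payload 3.1 kg.
Tool frame: the origin (TCP) lies at the very end of the fingers, on their centre line; the grasp point (between the pads) lies 19 mm behind it; z points along the fingers, y is the line along which they close (so a half turn about z gives the same grasp; the last joint's range is limited). The gripper opens to 87 mm and grips with 3 to 60 N. Pads are 19 mm wide; open, the fingers measure 117 mm over their backs; the gripper's body (75 mm by 190 mm) begins 51 mm behind the grasp point.
Start: joints at [-1.456, 0.527, 1.433, -0, 1.181, -0.178], TCP at [0.18, -0.598, 0.192] pointing down, gripper open.
Joint ranges: [-3.08, 3.08], [-0.75, 2.2], [0.22, 2.44], [-1.43, 4.57], [0, 2.65], [-2.85, 2.85]. Speed limits (rad/s): [2.79, 2.79, 3.14, 3.14, 3.14, 3.14].

INTERFACE

Orientations are given as a unit quaternion [x, y, z, w].
In Python, from rig import status, viewer, robot gives the robot as it stands.
- The arm moves only by the tool arm_command, never from a script. Its arguments are lists of equal length, an entry for each row: "delta_rot": the turn, a rotation vector about the tool's x, y, z in degrees, a list of three; "delta_pos": the shift along the tool's x, y, z in m, a list of three; "gripper": the closure, from -1 (fully open) to 1 (shut). In form: {"delta_rot": [[rx, ry, rz], ...], "delta_pos": [[dx, dy, dz], ...], "gripper": [gripper, ...]}. A call has 1 to 12 rows; each row is the pose to reach, as a shift and turn from the pose commanded when the call began, along the tool's axes at that moment; what a row does not reach only later rows make up. A row lasts 1/12 s, in which the tool goes at most 41.7 mm and 7.16 degrees, less where a joint would pass 70% of its speed; a pose out of reach is approached as far as the arm can. A call with a gripper value outside its range is refused whole. The fingers move at their own pace and stop on an object; "grip_force" is the grip in N (left out, the last holds). Time passes only in rows, so rows that repeat a pose let the fingers close. It gives the time, the measured TCP pose, the force, the opening and the grip force at its end, in the units of the state.
- status.get_obs(): the state, without advancing time (a new reading comes with each control period).
- viewer.camera(name): name is "side" or "top"; returns a dict with "pixels" (384x512x3 uint8, blue, green, red), "fx", "fy", "cx", "cy" (pixels), "pose" (4x4, takes a point from camera to world coordinates). Camera axes: x right, y down, z forward; pixel columns grow to the right and rows downward; lengths in m; the calibration is good to about 2 mm. A picture is of the moment at which its call begins. There is no depth.
- robot.hand_in(): hands the job in; it is judged then, once.
The state is a dict: "time": time; "q": joint angles; "joint_velocities": joint speeds; "joint_torque": joint torques, N m; "position": TCP position; "tool_rot": TCP orientation; "ft_force": force on the tool from outside, world axes, zero at the start; "moment": the same for the moment, N m; "grip_width": finger opening in m; "grip_force": force on a finger pad.
Only numpy, scipy, OpenCV 4.12 (cv2) and the standard library are available. Lean on these libraries where they do the work, as an engineer would, in place of code of your own. Each camera call takes 0.05 s, during which the arm holds its last target. There are 200 camera calls.

TASK

Lay the grey block flat on the base of the turnbuckle clamp, lengthwise between the two jaws and centred on their faces, and let go of it. Then push the turnbuckle's tommy bars round so that both jaws draw in together and hold the block firmly; stop once the turning has become clearly stiffer, because the block must not be crushed. Leave the other things on the bench where they are.

Things in the scene. Friction and masses are not known exactly. Their poses are not given: they have to be found in the camera images.
- clamp: bench clamp fixed to the bench: grey base plate 235 (x) by 164 (y) by 10 mm. Origin on its underside below the turnbuckle's centre; the plate spans x -170 to +65 mm. x points from the block's side (front) to the turnbuckle's, y along the turnbuckle, z up. Two rails 8 mm high on the plate at x = -45 and +45 mm carry the jaws. Highest point: a tommy bar pointing up, 130 mm above the bench
- bed (a point): point on top of the base plate (10 mm above the bench), midway between the places of the two jaws, where the centre of the block's underside belongs; 135 mm in front (-x) of the turnbuckle's axis. Axes as the clamp's
- hub: the turnbuckle: dark steel tube 48 mm long, boss 38 mm in diameter, five round-ended steel tommy bars 10 mm thick, 72 deg apart, one along its own +z, ends 55 mm from the axis. Origin at its centre, 75 mm above the bench; y is the axis it turns about. Pushing upper bars away from the block (towards clamp +x, positive turn about y) draws both jaws in, 15 mm each per turn
- effort (a point): the same centre point of the turnbuckle, axes as the clamp's; its feel: 0.15 N m turns it free (4 N on a bar at 40 mm from the axis), plus 0.005 N m for every newton with which each jaw presses. Up to about 30 N of jaw force it stays where left, above that it turns back and pushes on a finger held still (free: no push). The jaws grip (over 15 N each) after half a turn to one turn; 70 N crushes
- jaw_l: jaw at the clamp's +y end: aluminium bar 212 mm long (x), 17 mm thick, top 38 mm above the bench. Origin on its clamping face (46 mm wide, 13 to 37 mm above the bench) 30 mm above the bench, facing clamp -y. It has up to 4 mm of loose end play between two nuts on its rod: touching is not yet gripping; once the play of both jaws is used up the pressure rises steeply
- jaw_r: jaw at the clamp's -y end, mirror image of the other, its face looking to the clamp's +y; the same loose end play. At the start the faces stand 80 to 98 mm apart
- block: grey machined block with two small holes in its top, 36 (x) by 75 (y) by 18 mm high, about 0.25 kg, lying flat on the bench in front of the clamp. Origin at the centre of its underside, y along its length, z up
- pliers: combination pliers with coloured grips, 152 mm long, lying on the bench; leave alone. Origin under its middle
- steel_bar: flat steel offcut 24 x 80 x 8 mm lying on the bench; leave alone. Origin under its middle
- battery: round black battery pack, 49 mm in diameter, 70 mm high, standing; leave alone. Origin under its middle

How it is judged:
By the outcome, as a careful person would: the job done as asked, in the order asked, and still so for the second after the job is handed in, with the robot touching nothing.
It also fails if it takes over 72 s, if anything falls off the work surface, if the arm or the gripper's body presses on something with over 40 N, if the wrist force passes 120 N, or if a joint passes its speed limit or range.

## Working session

There is one attempt and no reset: what is moved stays moved. The work goes in short steps, Python scripts to look and compute and a tool call to move; the robot and the scene stay as the last step left them, time stands still between calls to the robot, and variables do not carry over. Pictures are saved under pics/ and viewed, at most 10 in all, crops included, and the job is handed in when it is done.

Besides the shell and the picture viewer there is one more tool, called after "Call:" as name(argument=value, ...) on one line, values as JSON. arm_command: Moves the arm, as the interface text tells. Its arguments: {"type":"object","properties":{"delta_rot":{"type":"array","items":{"type":"array","items":{"type":"number"}}},"delta_pos":{"type":"array","items":{"type":"array","items":{"type":"number"}}},"gripper":{"type":"array","items":{"type":"number"}},"grip_force":{"type":"number"}},"required":["delta_rot","delta_pos","gripper"]}

```bash
mkdir -p pics; ls; python3 - <<'E'
from rig import status, viewer, robot
import cv2,numpy as np
o=status.get_obs();print(o['time'],o['position'],o['tool_rot'],o['ft_force'],o['grip_width'])
for n in('top','side'):
    c=viewer.camera(n);cv2.imwrite(f'pics/{n}0.png',c['pixels']);print(n,c['fx'],c['fy'],c['cx'],c['cy'],np.round(c['pose'],4).tolist())
E
```

```text
pics
0.0 [ 0.18035664 -0.59757236  0.19057952] [ 9.89300656e-01  1.45887154e-01  3.54676472e-05 -1.07246458e-03] [ 0.53405923  0.62998424 -0.34121356] 0.08701763961450042
top 354.14025879321025 354.14025879321025 254.2746671537503 197.78463556618777 [[0.019, -0.9937, 0.1109, 0.3416], [-0.9994, -0.0156, 0.0313, 0.141], [-0.0294, -0.1114, -0.9933, 0.9702], [0.0, 0.0, 0.0, 1.0]]
side 356.7821684758249 356.7821684758249 248.21819856696658 186.74685153805262 [[-0.9993, -0.0365, 0.0065, 0.4543], [-0.0308, 0.7198, -0.6935, 0.793], [0.0207, -0.6932, -0.7204, 0.7459], [0.0, 0.0, 0.0, 1.0]]
```

View pics/top0.png

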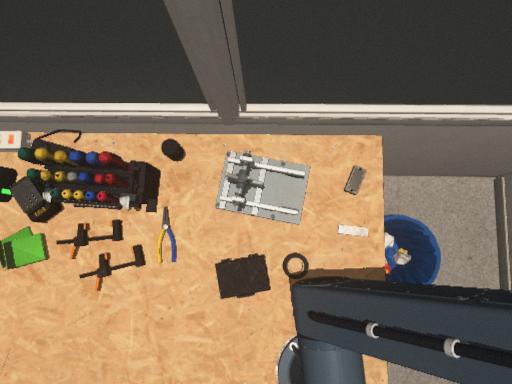

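View pics/side0.png

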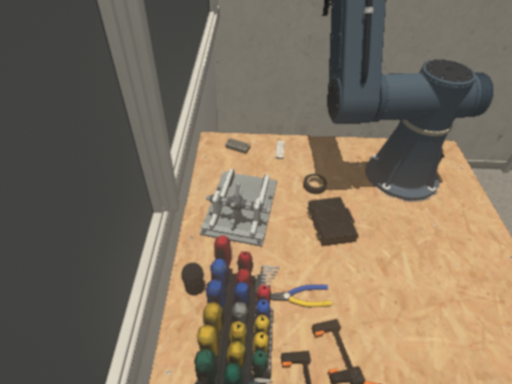

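Top view: clamp at about (262,187), with the turnbuckle at (245,180). Block at (355,180), white steel bar at (353,231). Next I'll look at an enlarged crop.

```bash
cat > h.py <<'E'
import numpy as np,cv2
from rig import status,viewer
def ray(c,u,v,z):
    p=c['pose'];d=p[:3,:3]@np.array([(u-c['cx'])/c['fx'],(v-c['cy'])/c['fy'],1]);o=p[:3,3]
    return o+d*(z-o[2])/d[2]
def proj(c,P):
    p=c['pose'];q=p[:3,:3].T@(np.array(P)-p[:3,3]);return np.array([c['fx']*q[0]/q[2]+c['cx'],c['fy']*q[1]/q[2]+c['cy']])
E
python3 - <<'E'
import cv2,numpy as np
im=cv2.imread('pics/top0.png')[135:240,205:385]
cv2.imwrite('pics/crop0.png',cv2.resize(im,None,fx=4.4,fy=4.4,interpolation=cv2.INTER_CUBIC))
im=cv2.imread('pics/side0.png')[130:250,190:330]
cv2.imwrite('pics/crop1.png',cv2.resize(im,None,fx=5,fy=5,interpolation=cv2.INTER_CUBIC))
E
```

```text
(no output)
```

View pics/crop0.png

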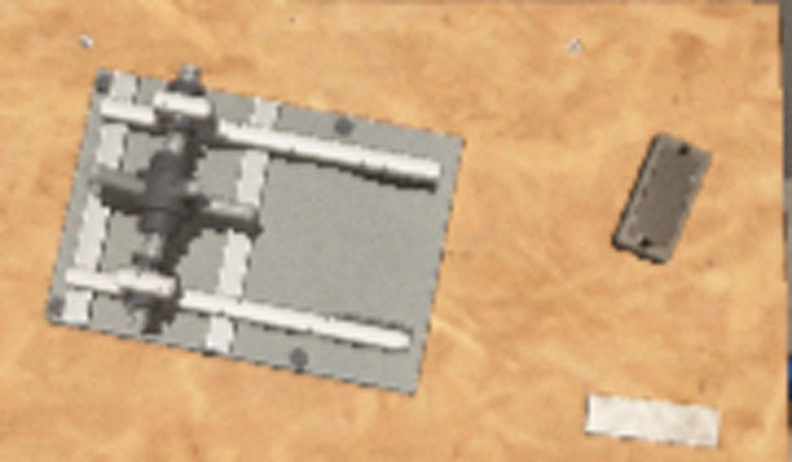

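View pics/crop1.png

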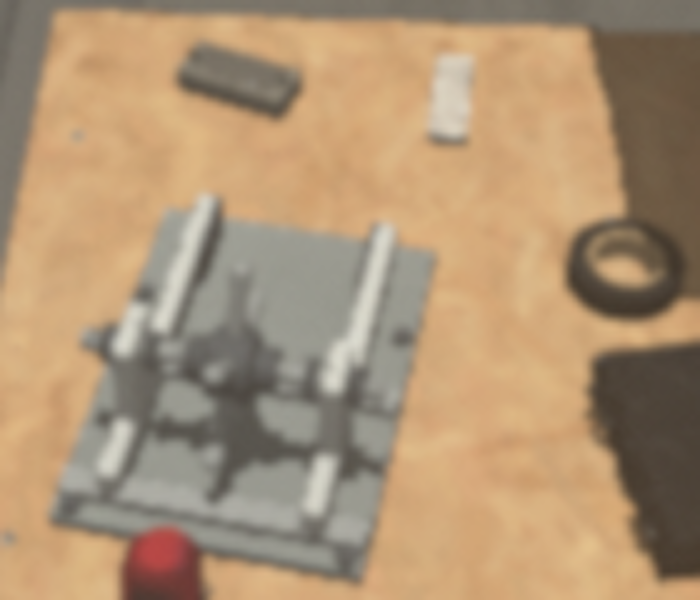

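Crop: plate corners at (98,70), (463,137), (415,393) and (48,322). Block holes at (684,150) and (645,241). Bars stick out left (98,183) and right (258,222) of the hub.

```bash
python3 - <<'E'
from h import *
from scipy.optimize import least_squares
C={n:viewer.camera(n) for n in('top','side')}
def t(x,y):return ((x+.5)/4.4-.5+205,(y+.5)/4.4-.5+135)
def s(x,y):return ((x+.5)/5-.5+190,(y+.5)/5-.5+130)
# plate corners: image left = clamp +x ; image up(far)= -y
cl=[(65,-82),(-170,-82),(-170,82),(65,82)]
tp=[t(98,70),t(463,137),t(415,393),t(48,322)]
P=[ray(C['top'],*p,.01)[:2] for p in tp]
sp=[s(52,520),s(172,210),s(436,255),s(360,580)]
PS=[ray(C['side'],*p,.01 if i in(1,2) else .005)[:2] for i,p in enumerate(sp)]
def fit(P):
    f=lambda q:np.concatenate([[q[0]+np.cos(q[2])*a/1e3-np.sin(q[2])*b/1e3-p[0],q[1]+np.sin(q[2])*a/1e3+np.cos(q[2])*b/1e3-p[1]] for (a,b),p in zip(cl,P)])
    r=least_squares(f,[.4,.15,1.5]);return r.x,np.abs(r.fun).max()
a=fit(P);b=fit(PS);print(a,b)
q=a[0]
def W(x,y,z):return (q[0]+np.cos(q[2])*x-np.sin(q[2])*y,q[1]+np.sin(q[2])*x+np.cos(q[2])*y,z)
print('bed',W(-.135,0,.01),'yaw deg',np.degrees(q[2]))
def L(p):
    d=np.array(p[:2])-q[:2];return np.array([np.cos(q[2])*d[0]+np.sin(q[2])*d[1],-np.sin(q[2])*d[0]+np.cos(q[2])*d[1]])*1e3
for nm,p in(('jawR',t(440,170)),('jawL',t(408,338)),('Rinner',t(330,172)),('Linner',t(330,310))):print(nm,L(ray(C['top'],*p,.038)))
for nm,p in(('barleft',t(98,183)),('barright',t(258,222))):
    for z in(.055,.075,.095,.115):print(nm,z,L(ray(C['top'],*p,z)))
for nm,p in(('s_top',s(243,268)),('s_low',s(213,500))):
    for z in(.03,.055,.075,.095,.115,.13):print(nm,z,L(ray(C['side'],*p,z)))
h1,h2=ray(C['top'],*t(684,150),.018),ray(C['top'],*t(645,241),.018);print('block',(h1+h2)/2,'yaw',np.degrees(np.arctan2(*(h2-h1)[1::-1])), L(h1),L(h2))
k=[ray(C['top'],*t(*p),.014)[:2] for p in((658,132),(710,152),(663,262),(614,243))];print(np.mean(k,0),k)
for nm,p,z in(('sblk',s(240,70),.018),('sbar',s(452,97),.006)):print(nm,ray(C['side'],*p,z))
E
```

```text
(array([0.48869049, 0.20070092, 1.39775483]), np.float64(0.0023673104993513494)) (array([0.48823592, 0.2051652 , 1.38185489]), np.float64(0.0030274300060570414))
bed (np.float64(0.4654462960538151), np.float64(0.06771705504287992), 0.01) yaw deg 80.08545260968107
jawR [-156.3729822   -52.40952504]
jawL [-155.50392392   51.35655256]
Rinner [-91.37716839 -38.8856754 ]
Linner [-106.7323195    43.59995048]
barleft 0.055 [43.33910114 -3.52809359]
barleft 0.075 [40.55246211 -0.50953253]
barleft 0.095 [37.76582307  2.50902854]
barleft 0.115 [34.97918404  5.52758961]
barright 0.055 [-54.85125022   1.7596784 ]
barright 0.075 [-55.4921073    4.66268427]
barright 0.095 [-56.13296438   7.56569013]
barright 0.115 [-56.77382145  10.468696  ]
s_top 0.03 [-107.4760016   -19.41667963]
s_top 0.055 [-83.55461377 -13.99584346]
s_top 0.075 [-64.41750351  -9.65917453]
s_top 0.095 [-45.28039325  -5.3225056 ]
s_top 0.115 [-26.14328298  -0.98583667]
s_top 0.13 [-11.79045029   2.26666503]
s_low 0.03 [53.90987017  1.89667286]
s_low 0.055 [72.19526189  6.57319373]
s_low 0.075 [86.82357526 10.31441043]
s_low 0.095 [101.45188863  14.05562713]
s_low 0.115 [116.080202    17.79684383]
s_low 0.13 [127.05143703  20.60275636]
block [ 0.50315834 -0.10189002  0.018     ] yaw 156.73424358728772 [-302.72895926  -96.46994488] [-288.43277595  -36.23335939]
[ 0.50276391 -0.10090702] [array([ 0.5435041 , -0.09938729]), array([ 0.53134976, -0.13109257]), array([ 0.46244578, -0.10143896]), array([ 0.47375598, -0.07170926])]
sblk [ 0.50073966 -0.09755108  0.018     ]
sbar [ 0.36411214 -0.0926663   0.006     ]
```

```bash
cat >> h.py <<'E'
from scipy.spatial.transform import Rotation as R
def to(x,y,z,ya=None):
    "tool delta to world TCP (x,y,z) with tool y axis at angle ya (deg)"
    o=status.get_obs();r=R.from_quat(o['tool_rot']);d=r.inv().apply(np.array([x,y,z])-o['position'])
    rv=np.zeros(3)
    if ya is not None:
        a=np.radians(ya);Y=np.array([np.cos(a),np.sin(a),0]);Z=np.array([0,0,-1.]);X=np.cross(Y,Z)
        rv=(r.inv()*R.from_matrix(np.c_[X,Y,Z])).as_rotvec(degrees=True)
    print('t',round(o['time'],2),'pos',np.round(o['position'],4),'F',np.round(o['ft_force'],1),'w',round(o['grip_width'],4),'dpos',np.round(d,4),'drot',np.round(rv,1))
E
python3 -c "
from h import *
to(.503,-.1015,.10,-113)"
```

```text
t 0.2 pos [ 0.1804 -0.5979  0.1909] F [0.6 1.5 0.4] w 0.0872 dpos [ 0.4522 -0.382   0.0916] drot [-0.1  0.  39.8]
```

Call:
arm_command(delta_rot=[[0,0,39.8],[0,0,39.8],[0,0,39.8],[0,0,39.8],[0,0,39.8],[0,0,39.8],[0,0,39.8],[0,0,39.8],[0,0,39.8],[0,0,39.8],[0,0,39.8],[0,0,39.8]], delta_pos=[[0.452,-0.382,0.06],[0.452,-0.382,0.06],[0.452,-0.382,0.06],[0.452,-0.382,0.06],[0.452,-0.382,0.06],[0.452,-0.382,0.06],[0.452,-0.382,0.06],[0.452,-0.382,0.06],[0.452,-0.382,0.06],[0.452,-0.382,0.06],[0.452,-0.382,0.06],[0.452,-0.382,0.06]], gripper=[-1,-1,-1,-1,-1,-1,-1,-1,-1,-1,-1,-1])

```text
time: 1.2
position: [0.4514, -0.181, 0.1412]
tool_rot: [0.98, -0.2, 0.0, 0.0]
ft_force: [0.5, -0.9, 0.1]
grip_width: 0.087
grip_force: 0.0
```

```bash
python3 -c "
from h import *
to(.503,-.1015,.06,-113)"
```

```text
t 1.2 pos [ 0.4514 -0.181   0.1412] F [ 0.5 -0.9  0.1] w 0.087 dpos [ 0.0164 -0.0933  0.0812] drot [ 0. -0. -0.]
```

Call:
arm_command(delta_rot=[[0,0,0],[0,0,0],[0,0,0],[0,0,0],[0,0,0],[0,0,0]], delta_pos=[[0.016,-0.09,0.07],[0.016,-0.09,0.07],[0.016,-0.09,0.07],[0.016,-0.09,0.07],[0.016,-0.09,0.07],[0.016,-0.09,0.07]], gripper=[-1,-1,-1,-1,-1,-1])

```text
time: 1.7
position: [0.5006, -0.1065, 0.0715]
tool_rot: [0.98, -0.199, 0.0, 0.0]
ft_force: [1.0, 0.5, -0.4]
grip_width: 0.0872
grip_force: 0.0
```

```bash
python3 -c "
from h import *
for n in('top','side'):
    c=viewer.camera(n);cv2.imwrite(f'pics/{n}1.png',c['pixels'])
a=cv2.imread('pics/top1.png')[120:260,230:390];b=cv2.imread('pics/side1.png')[90:230,180:340]
cv2.imwrite('pics/g1.png',np.hstack([cv2.resize(a,(400,350)),cv2.resize(b,(400,350))]))
to(.503,-.1015,.0085,-113)"
```

```text
t 1.8 pos [ 0.5008 -0.1075  0.0722] F [ 0.5 -1.   0.8] w 0.0869 dpos [-0.0004 -0.0064  0.0636] drot [ 0.  -0.1 -0.1]
```

View pics/g1.png

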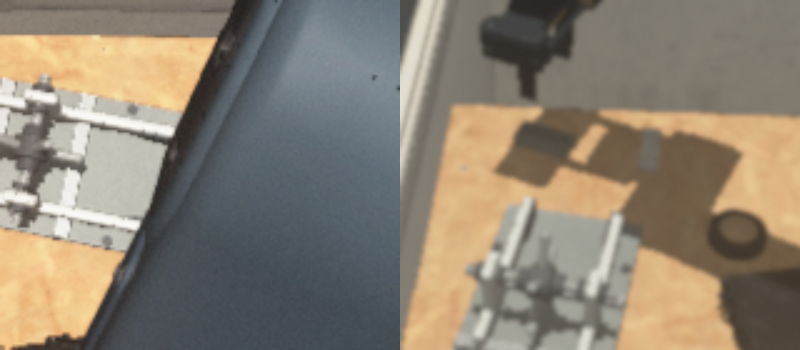

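Left: the arm hides the block in the top view. Right: the fingers at (528,90) are above and in line with the block at (540,138). I'll descend, grip and lift.

Call:
arm_command(delta_rot=[[0,0,0],[0,0,0],[0,0,0],[0,0,0],[0,0,0],[0,0,0],[0,0,0],[0,0,0],[0,0,0],[0,0,0],[0,0,0]], delta_pos=[[0,-0.006,0.02],[0,-0.006,0.04],[0,-0.006,0.055],[0,-0.006,0.063],[0,-0.006,0.063],[0,-0.006,0.063],[0,-0.006,0.063],[0,-0.006,0.063],[0,-0.006,0.063],[0,-0.006,0.063],[0,-0.006,0.063]], gripper=[-1,-1,-1,-1,-1,1,1,1,1,1,1], grip_force=25)

```text
time: 2.72
position: [0.5031, -0.1007, 0.0087]
tool_rot: [0.98, -0.2, 0.0, 0.0]
ft_force: [-0.6, 0.6, -0.2]
grip_width: 0.0548
grip_force: 0.0
```

```bash
python3 -c "
from h import *
to(.4648,.069,.10,-100.2)"
```

```text
t 2.72 pos [ 0.5031 -0.1007  0.0087] F [-0.6  0.6 -0.2] w 0.0548 dpos [-0.1015 -0.1412 -0.0914] drot [  0.   -0.  -12.8]
```

Call:
arm_command(delta_rot=[[0,0,0],[0,0,0],[0,0,0],[0,0,0],[0,0,0],[0,0,0],[0,0,0],[0,0,0],[0,0,0],[0,0,0],[0,0,0],[0,0,0]], delta_pos=[[0,0,0],[0,0,0],[0,0,0],[0,0,0],[0,0,0],[0,0,0],[0,0,0],[0,0,-0.015],[0,0,-0.04],[0,0,-0.065],[0,0,-0.09],[0,0,-0.09]], gripper=[1,1,1,1,1,1,1,1,1,1,1,1])

```text
time: 3.72
position: [0.506, -0.1018, 0.1024]
tool_rot: [0.98, -0.199, 0.004, 0.001]
ft_force: [1.5, -0.5, 0.4]
grip_width: 0.0004
grip_force: 0.0
```

```bash
python3 -c "
from h import *
to(.4648,.069,.10,-100.2)"
```

```text
t 3.72 pos [ 0.506  -0.1018  0.1024] F [ 1.5 -0.5  0.4] w 0.0004 dpos [-0.1047 -0.1411  0.0015] drot [  0.1  -0.5 -12.8]
```

The fingers closed on nothing, so I'm looking again.

```bash
python3 -c "
from h import *
c=viewer.camera('side');cv2.imwrite('pics/side2.png',c['pixels'])
cv2.imwrite('pics/g2.png',cv2.resize(c['pixels'][90:210,180:340],(800,600),interpolation=cv2.INTER_CUBIC))
"
```

```text
(no output)
```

View pics/g2.png

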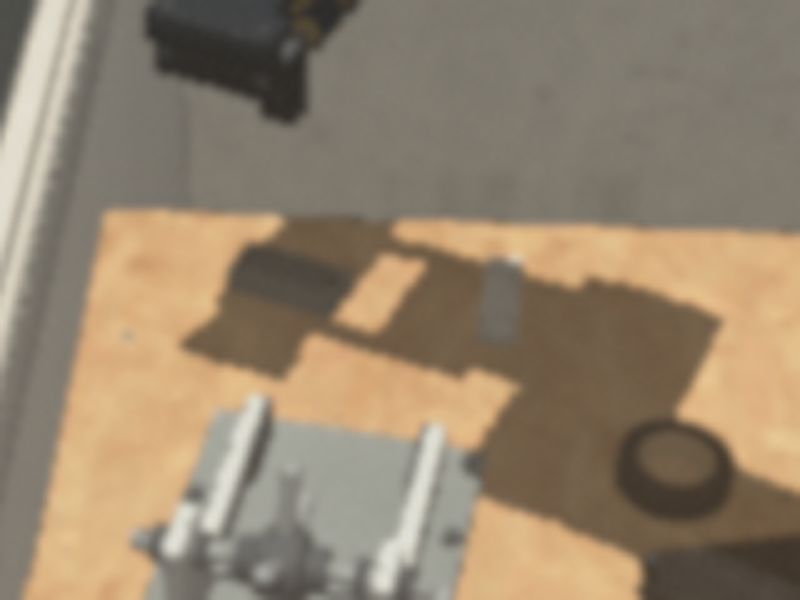

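Nothing is held, and the block still lies at about (238,146), so the grip was too shallow and slipped. Before gripping deeper, I'll check the tommy-bar phase for body clearance and refit the block.

```bash
python3 - <<'E'
from h import *
C={n:viewer.camera(n) for n in('top','side')}
q0=(.4885,.203,np.radians(79.7))
def W(x,y,z,q=q0):return (q[0]+np.cos(q[2])*x-np.sin(q[2])*y,q[1]+np.sin(q[2])*x+np.cos(q[2])*y,z)
for th in(-90,-95,-100,-105):
    print(th)
    for k in range(5):
        a=np.radians(th+72*k);P=W(.055*np.sin(a),0,.075+.055*np.cos(a))
        u=proj(C['top'],P);v=proj(C['side'],P)
        print('  ',th+72*k,'top crop',np.round((u-[205,135])*4.4).astype(int),'side crop',np.round((v-[190,130])*5).astype(int))
im=cv2.imread('pics/side2.png')
ov=[]
b=C['side']['pixels']
for z0 in (0.0,):
    for dx,dy,ya in((0,0,157),):
        ya=np.radians(ya);e=np.array([np.cos(ya),np.sin(ya)]);n=np.array([-e[1],e[0]])
        for i in(-1,1):
            for j in(-1,1):
                p=np.array([.503,-.1015])+.0375*i*e+.018*j*n
                print('blk corner top, g2 px',np.round((proj(C['side'],[*p,.018])-[180,90])*5))
E
```

```text
-90
   -90 top crop [253 213] side crop [256 285]
   -18 top crop [184 186] side crop [239 265]
   54 top crop [ 79 171] side crop [209 386]
   126 top crop [ 92 190] side crop [211 471]
   198 top crop [193 214] side crop [239 404]
-95
   -95 top crop [253 214] side crop [256 291]
   -23 top crop [192 188] side crop [241 261]
   49 top crop [ 84 171] side crop [211 376]
   121 top crop [ 87 188] side crop [210 470]
   193 top crop [186 213] side crop [237 412]
-100
   -100 top crop [252 215] side crop [255 299]
   -28 top crop [200 190] side crop [243 258]
   44 top crop [ 89 171] side crop [212 366]
   116 top crop [ 82 186] side crop [208 468]
   188 top crop [178 212] side crop [235 420]
-105
   -105 top crop [250 216] side crop [255 306]
   -33 top crop [208 192] side crop [245 256]
   39 top crop [ 94 171] side crop [214 356]
   111 top crop [ 78 184] side crop [207 465]
   183 top crop [171 211] side crop [233 427]
blk corner top, g2 px [220. 264.]
blk corner top, g2 px [245. 232.]
blk corner top, g2 px [326. 297.]
blk corner top, g2 px [350. 264.]
```

View hub.

```bash
python3 - <<'E'
import cv2,numpy as np
a=cv2.imread('pics/top0.png')[155:205,218:268];b=cv2.imread('pics/side0.png')[175:225,212:262]
cv2.imwrite('pics/hub.png',np.hstack([cv2.resize(cv2.convertScaleAbs(i,alpha=1.6),(400,400),interpolation=cv2.INTER_CUBIC) for i in(a,b)]))
E
```

```text
(no output)
```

View pics/hub.png

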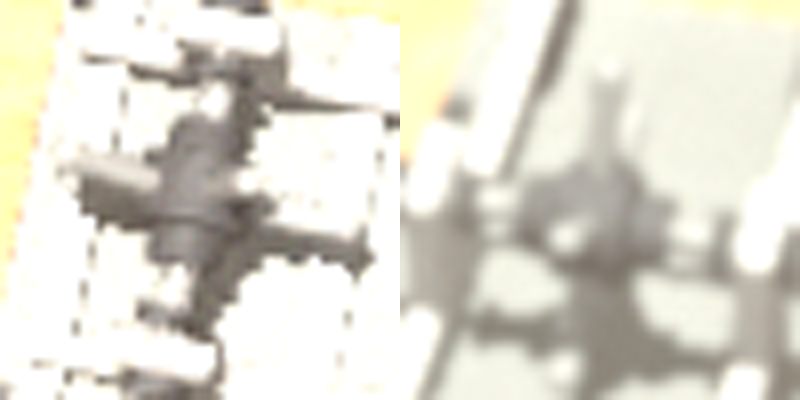

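The hub view shows bar tips at about -95°, -23° and 49°. That leaves enough room for the gripper body with a deeper grip at TCP z≈0.003, so I'll retry.

```bash
python3 -c "
from h import *
to(.5025,-.1005,.003,-113)"
```

```text
t 3.87 pos [ 0.5026 -0.1005  0.0982] F [-0.1 -1.1 -0.1] w 0.0004 dpos [-0.      0.      0.0952] drot [ 0.  0. -0.]
```

Call:
arm_command(delta_rot=[[0,0,0],[0,0,0],[0,0,0],[0,0,0],[0,0,0],[0,0,0],[0,0,0],[0,0,0],[0,0,0],[0,0,0],[0,0,0],[0,0,0]], delta_pos=[[0,0,0.02],[0,0,0.04],[0,0,0.055],[0,0,0.055],[0,0,0.055],[0,0,0.055],[0,0,0.055],[0,0,0.055],[0,0,0.055],[0,0,0.055],[0,0,0.055],[0,0,0.06]], gripper=[-1,-1,-1,-1,-1,-1,-1,-1,-1,-1,-1,-1], grip_force=40)

```text
time: 4.87
position: [0.5037, -0.1009, 0.0391]
tool_rot: [0.98, -0.2, 0.001, 0.0]
ft_force: [-0.4, 0.0, -0.2]
grip_width: 0.0724
grip_force: 0.0
```

Call:
arm_command(delta_rot=[[0,0,0],[0,0,0],[0,0,0],[0,0,0],[0,0,0],[0,0,0],[0,0,0],[0,0,0],[0,0,0],[0,0,0],[0,0,0],[0,0,0]], delta_pos=[[0,0,0.015],[0,0,0.027],[0,0,0.035],[0,0,0.035],[0,0,0.035],[0,0,0.035],[0,0,0.035],[0,0,0.035],[0,0,0.035],[0,0,0.035],[0,0,0.035],[0,0,0.035]], gripper=[-1,-1,1,1,1,1,1,1,1,1,1,1])

```text
time: 5.87
position: [0.5029, -0.1007, 0.0034]
tool_rot: [0.98, -0.2, 0.0, 0.0]
ft_force: [-0.9, 0.6, -0.3]
grip_width: 0.0284
grip_force: 0.0
```

Call:
arm_command(delta_rot=[[0,0,0],[0,0,0],[0,0,0],[0,0,0]], delta_pos=[[0,0,0],[0,0,0],[0,0,0],[0,0,0]], gripper=[1,1,1,1])

```text
time: 6.2
position: [0.5028, -0.1006, 0.0033]
tool_rot: [0.98, -0.2, -0.0, -0.0]
ft_force: [-0.5, -0.4, -0.1]
grip_width: 0.0039
grip_force: 0.0
```

Closed on air again. I'll check the camera's view of the fingertips against the TCP.

```bash
python3 -c "
from h import *
o=status.get_obs()
for n in('side','top'):
  c=viewer.camera(n);print(n,proj(c,o['position']),proj(c,[.503,-.101,.018]),proj(c,[.503,-.101,.0]))
  if n=='side':cv2.imwrite('pics/side3.png',c['pixels']);cv2.imwrite('pics/g3.png',cv2.resize(c['pixels'][100:190,190:310],(800,600),interpolation=cv2.INTER_CUBIC))
"
```

```text
side [237.00361513 146.52435813] [236.95137833 142.89116864] [236.96284922 147.22810726]
top [353.81229751 180.00459201] [355.31756907 179.06883245] [353.65487409 180.14136734]
```

View pics/g3.png

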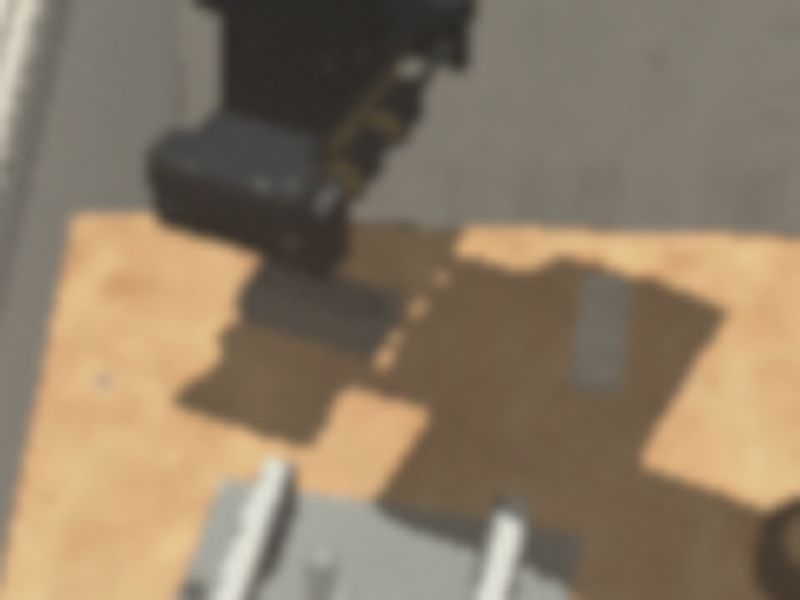

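```bash
python3 - <<'E'
from h import *
c=viewer.camera('side');o=status.get_obs();print(o['position'],o['q'],o['grip_width'],o['ft_force'])
print('g2 pred tip',(proj(c,[.5026,-.1005,.0982])-[180,90])*5,'seen ~(288,120)')
ya=np.radians(-113)
for s in(-1,1):print('g1 pred tips',(proj(c,[.5008+s*.051*np.cos(ya),-.1075+s*.051*np.sin(ya),.0722])-[180,90])*2.5)
for i in(1,2,3):
    im=cv2.imread(f'pics/side{i}.png')
    d=cv2.absdiff(im,cv2.imread('pics/side0.png')).max(2)
    print(i,[(v,im[v,232:242].mean(1).astype(int).tolist()) for v in range(106,150,4)])
def s(x,y):return ((x+.5)/6.6667-.5+190,(y+.5)/6.6667-.5+100)
for p in((262,265),(402,295),(370,350)):print(ray(c,*s(*p),.018),ray(c,*s(*p),0))
E
```

```text
[ 0.50282198 -0.10062368  0.00326142] [-4.15699484e-01  6.90110103e-01  1.85320642e+00  3.16355787e-06
  5.98369374e-01  1.55694299e+00] 0.0006490652809423102 [-0.42825559 -0.00103742 -0.56071233]
g2 pred tip [285.09751911 162.06075878] seen ~(288,120)
g1 pred tips [125.86257364 117.876631  ]
g1 pred tips [161.74854466  73.28945771]
1 [(106, [66, 68, 67, 65, 60, 56, 54, 59, 63, 62]), (110, [47, 47, 47, 47, 46, 45, 48, 48, 51, 48]), (114, [49, 52, 53, 50, 46, 47, 52, 66, 89, 108]), (118, [46, 50, 58, 67, 77, 95, 113, 119, 118, 117]), (122, [49, 59, 87, 112, 120, 120, 119, 119, 119, 120]), (126, [47, 61, 88, 112, 121, 122, 120, 120, 119, 120]), (130, [100, 96, 99, 112, 119, 120, 120, 120, 119, 119]), (134, [179, 182, 184, 178, 153, 116, 94, 90, 89, 89]), (138, [131, 122, 105, 93, 90, 90, 91, 91, 91, 90]), (142, [69, 69, 69, 70, 69, 70, 70, 70, 71, 73]), (146, [77, 76, 76, 76, 75, 75, 74, 72, 72, 71])]
2 [(106, [56, 51, 45, 43, 44, 43, 44, 46, 57, 87]), (110, [62, 45, 44, 45, 45, 43, 44, 46, 58, 86]), (114, [111, 103, 98, 91, 78, 73, 77, 92, 108, 115]), (118, [119, 119, 119, 120, 120, 1
[... 476 characters left out ...]
, 42, 42, 44, 45, 47, 44, 41]), (114, [44, 44, 45, 44, 42, 44, 43, 42, 43, 42]), (118, [50, 48, 46, 45, 45, 44, 45, 46, 50, 55]), (122, [70, 69, 69, 68, 63, 55, 54, 57, 58, 55]), (126, [73, 77, 75, 70, 67, 64, 61, 65, 67, 68]), (130, [60, 59, 59, 57, 62, 78, 87, 81, 65, 60]), (134, [51, 51, 51, 49, 48, 49, 49, 48, 51, 55]), (138, [52, 51, 51, 49, 50, 50, 49, 50, 53, 63]), (142, [67, 68, 67, 66, 64, 63, 61, 63, 67, 70]), (146, [76, 76, 74, 74, 74, 73, 74, 70, 70, 69])]
[ 0.53008157 -0.11769104  0.018     ] [ 0.53195449 -0.14021134  0.        ]
[ 0.4614456  -0.09862776  0.018     ] [ 0.46162118 -0.12067663  0.        ]
[ 0.47530706 -0.05736353  0.018     ] [ 0.47582543 -0.07839195  0.        ]
```

Seen fingertips sit 8.4 px (about 35 mm) higher than the reported TCP predicts, the same in both poses. So the real tips may be about 35 mm above the reported TCP. I'll probe gently downwards to confirm.

Call:
arm_command(delta_rot=[[0,0,0],[0,0,0],[0,0,0],[0,0,0],[0,0,0],[0,0,0]], delta_pos=[[0,0,0.001],[0,0,0.002],[0,0,0.003],[0,0,0.004],[0,0,0.005],[0,0,0.005]], gripper=[1,1,1,1,1,1])

```text
time: 6.85
position: [0.5027, -0.1006, -0.002]
tool_rot: [0.98, -0.2, -0.0, -0.0]
ft_force: [-0.3, -0.4, 0.3]
grip_width: 0.0008
grip_force: 0.0
```

Call:
arm_command(delta_rot=[[0,0,0],[0,0,0],[0,0,0],[0,0,0],[0,0,0],[0,0,0],[0,0,0]], delta_pos=[[0,0,0.002],[0,0,0.004],[0,0,0.006],[0,0,0.007],[0,0,0.008],[0,0,0.009],[0,0,0.009]], gripper=[1,1,1,1,1,1,1])

```text
time: 7.43
position: [0.5028, -0.1006, -0.0109]
tool_rot: [0.98, -0.2, -0.0, -0.0]
ft_force: [0.2, 0.4, 0.2]
grip_width: 0.0004
grip_force: 0.0
```

Call:
arm_command(delta_rot=[[0,0,0],[0,0,0],[0,0,0],[0,0,0]], delta_pos=[[0,0,0.001],[0,0,0.002],[0,0,0.003],[0,0,0.003]], gripper=[1,1,1,1])

```text
time: 7.77
position: [0.503, -0.1007, -0.0126]
tool_rot: [0.98, -0.2, 0.0, 0.0]
ft_force: [-1.9, 0.9, 9.6]
grip_width: 0.0006
grip_force: 4.8
```

Contact with the block top came at reported z = -0.012. True tip height is therefore reported + 30 mm, and a 3 mm tip height means reported -0.027.

Call:
arm_command(delta_rot=[[0,0,0],[0,0,0],[0,0,0],[0,0,0],[0,0,0],[0,0,0],[0,0,0],[0,0,0],[0,0,0],[0,0,0],[0,0,0],[0,0,0]], delta_pos=[[0,0,-0.01],[0,0,-0.01],[0,0,-0.01],[0,0,-0.01],[0,0,-0.01],[0,0,-0.01],[0,0,-0.01],[0,0,-0.01],[0,0,-0.01],[0,0,-0.01],[0,0,-0.01],[0,0,-0.01]], gripper=[-1,-1,-1,-1,-1,-1,-1,-1,-1,-1,-1,-1])

```text
time: 8.77
position: [0.5029, -0.1006, -0.0037]
tool_rot: [0.98, -0.2, 0.0, -0.0]
ft_force: [0.7, -0.6, 0.3]
grip_width: 0.0725
grip_force: 0.0
```

Call:
arm_command(delta_rot=[[0,0,0],[0,0,0],[0,0,0],[0,0,0],[0,0,0]], delta_pos=[[0,0,0.006],[0,0,0.012],[0,0,0.018],[0,0,0.022],[0,0,0.022]], gripper=[-1,-1,-1,-1,-1])

```text
time: 9.18
position: [0.502, -0.1003, -0.0269]
tool_rot: [0.98, -0.2, -0.001, -0.0]
ft_force: [-0.4, 1.2, -0.4]
grip_width: 0.0867
grip_force: 0.0
```

Call:
arm_command(delta_rot=[[0,0,0],[0,0,0],[0,0,0],[0,0,0],[0,0,0],[0,0,0],[0,0,0],[0,0,0],[0,0,0],[0,0,0],[0,0,0],[0,0,0]], delta_pos=[[0,0,0.001],[0,0,0.001],[0,0,0.001],[0,0,0.001],[0,0,0.001],[0,0,0.001],[0,0,0.001],[0,0,0.001],[0,0,0.001],[0,0,0.001],[0,0,0.001],[0,0,0.001]], gripper=[1,1,1,1,1,1,1,1,1,1,1,1])

```text
time: 10.18
position: [0.5029, -0.1006, -0.0267]
tool_rot: [0.98, -0.2, 0.0, 0.0]
ft_force: [0.4, -0.2, 1.2]
grip_width: 0.0357
grip_force: 40.0
```

Gripped at 36 mm. Before moving, I'll check from picture g2 how far the body really sits above the tips.

```bash
python3 - <<'E'
from h import *
c=viewer.camera('side')
ya=np.radians(-113);Y=np.array([np.cos(ya),np.sin(ya)]);X=np.array([np.cos(ya+np.pi/2),np.sin(ya+np.pi/2)])
for zb in(.148,.168,.198):
    for s in(-1,1):
        p=np.array([.5026,-.1005])-.095*Y+.0375*s*X
        print(zb,s,np.round((proj(c,[*p,zb])-[180,90])*5))
to(.4643,.0686,.10,-100.2)
E
```

```text
0.148 -1 [270. 198.]
0.148 1 [151. 162.]
0.168 -1 [270. 168.]
0.168 1 [148. 132.]
0.198 -1 [270. 121.]
0.198 1 [145.  86.]
t 10.23 pos [ 0.5029 -0.1007 -0.0266] F [ 0.1 -1.   1.2] w 0.0356 dpos [-0.1017 -0.1407 -0.1266] drot [  0.   -0.  -12.8]
```

The body edge fits about 80 mm above the true tips, so only the reported height is off and clearance is as planned. Lifting and carrying to above the bed.

Call:
arm_command(delta_rot=[[0,0,0],[0,0,0],[0,0,0],[0,0,-4],[0,0,-8],[0,0,-12.8],[0,0,-12.8],[0,0,-12.8],[0,0,-12.8],[0,0,-12.8],[0,0,-12.8],[0,0,-12.8]], delta_pos=[[0,0,-0.015],[0,0,-0.04],[0,0,-0.065],[-0.02,-0.03,-0.08],[-0.04,-0.055,-0.08],[-0.06,-0.083,-0.08],[-0.08,-0.11,-0.08],[-0.095,-0.13,-0.08],[-0.1017,-0.1407,-0.08],[-0.1017,-0.1407,-0.08],[-0.1017,-0.1407,-0.08],[-0.1017,-0.1407,-0.08]], gripper=[1,1,1,1,1,1,1,1,1,1,1,1])

```text
time: 11.23
position: [0.4647, 0.0682, 0.0532]
tool_rot: [0.996, -0.089, 0.0, 0.0]
ft_force: [0.3, -0.5, -2.5]
grip_width: 0.0355
grip_force: 40.0
```

```bash
python3 - <<'E'
from h import *
to(.4643,.0686,-.0155,-100.2)
c=viewer.camera('side');im=c['pixels'];cv2.imwrite('pics/side4.png',im)
# overlay expected block outline with hand at measured pose
o=status.get_obs();r=R.from_quat(o['tool_rot'])
q=o['position']+[0,0,.03]
b=cv2.resize(im[130:250,175:335],(800,600),interpolation=cv2.INTER_CUBIC)
for y in(-.0375,.0375):
  for x in(-.018,.018):
    for z in(-.015,.003):
      P=q+r.apply([y,x,-z]);u=(proj(c,P)-[175,130])*5;cv2.circle(b,tuple(int(round(k)) for k in u),3,(0,0,255),-1)
cv2.imwrite('pics/g4.png',b)
E
```

```text
t 11.23 pos [0.4647 0.0682 0.0532] F [ 0.3 -0.5 -2.5] w 0.0355 dpos [-0.0005 -0.0004  0.0687] drot [ 0. -0. -0.]
```

View pics/g4.png

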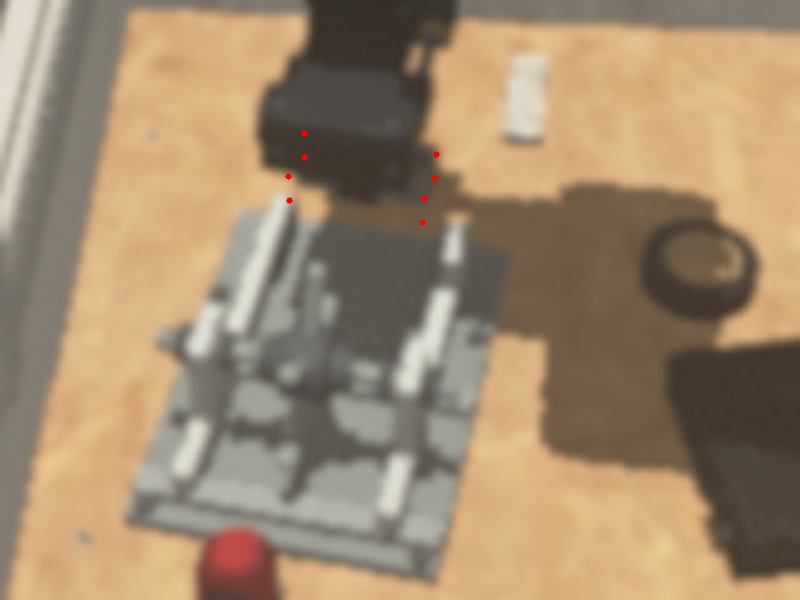

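In the picture the gripper hides most of the block. A grey end shows at about (450,175), but my predicted corners are at (430,155)–(422,223). I'll check that numerically.

```bash
python3 - <<'E'
from h import *
c=viewer.camera('side');im=c['pixels'];bg=cv2.imread('pics/side0.png')
o=status.get_obs();r=R.from_quat(o['tool_rot']);q=o['position']+[0,0,.03]
f=lambda t:np.round(proj(c,q+r.apply(t)),1)
print('near finger tip outer',f([-.0095,-.033,0]),f([.0095,-.033,0]),f([-.0095,.033,0]),f([.0095,.033,0]))
print('body near bottom',f([-.0375,-.095,-.075]),f([.0375,-.095,-.075]),f([.0375,.095,-.075]))
print('cols 226..272 step1, R channel/26')
for v in range(146,182):print(v,''.join('0123456789'[min(9,int(im[v,u,2])//22)] for u in range(224,276)),''.join('0123456789'[min(9,max(0,int(im[v,u,2])-int(im[v,u,0])+5)//10)] for u in range(224,276)))
E
```

```text
near finger tip outer [248.4 172.4] [241.5 171.3] [253.3 156.6] [246.7 155.6]
body near bottom [255.1 169.2] [224.8 164.3] [242.1 119.4]
cols 226..272 step1, R channel/26
146 9999865433333333333333333333333222223689999999999999 9998764211111111111111111111111111113689999999999999
147 9998644333333333333333333333333222223689999999999999 9997532111111111111111111111111111123689999999999998
148 9997533333333333333333333333333322224699999999999999 9986311111111111111111111111111111123699999999999998
149 9986433333333333333333333333333333224799999999999999 9985211111111111111111111111111111124799999999999998
150 9975433333333333333333333333333333334799999999999999 9974111111111111111111111111111111114799999999999997
151 9974333333333333333333333333333333335799999999999999 9863111111111111111111111111111111124799999999999987
152 9964333333433333333333333333333333335899999999999999 9852111111111111111111111111111111235899999999999987
153 9964333334433333333333333333343333446899999999999999 9852111111111111111111111111111112346899999999999986
154 996333333333333333333333333344333344799999999
[... 2330 characters left out ...]
1112112222222333344444444443222334444444
176 7789998544566654444444444444444444444445688655555555 1111111111111111111111112222223333344442111123444444
177 7789997544566544444444444444444444444445788655555555 1111111111111111111111111111111222223332111123444444
178 7789986445666444444444444444444444444445798654445555 1111111111111111111111111111111111112221111122344444
179 7799985445665444444444444444444444444445798644444444 1111111111111111111111111111111111111111111112223333
180 7899975446665444444444444444444444444446898644444444 1111111111111111111111111111111111111111111111112222
181 8999864356665444444444444444444444444346898644444444 1111111111111111111111111111111111111111111111111111
```

```bash
python3 - <<'E'
from h import *
c=viewer.camera('top');im=c['pixels'];cv2.imwrite('pics/top4.png',im)
o=status.get_obs();r=R.from_quat(o['tool_rot']);q=o['position']+[0,0,.03]
f=lambda t:np.round(proj(c,q+r.apply(t)),1)
print('tip',f([0,0,0]),'body +y end bottom',f([-.0375,-.095,-.075]),f([.0375,-.095,-.075]),'up',f([-.0375,-.095,-.12]),f([.0375,-.095,-.12]))
print('finger tip near',f([-.0095,-.033,0]),f([.0095,-.033,0]))
print('block',[f([a,b,-.01]).tolist() for a in(-.0375,.0375) for b in(-.018,.018)])
for v in range(150,225,2):print(v,''.join('0123456789'[min(9,int(im[v,u,2])//22)] for u in range(220,320)))
E
```

```text
tip [294.6 188.9] body +y end bottom [253.8 192.3] [260.2 161.1] up [253.2 189.7] [259.9 156.7]
finger tip near [281. 190.] [282.4 182.7]
block [[285.0, 201.6], [299.3, 204.4], [290.6, 172.4], [304.8, 175.1]]
150 9999999999999999999999999999999999999999999999999999999633433334433332454544444444444444444444444444
152 9999999766899999899999999879979999999999999999999999999534333333333333455555554544444444444444444444
154 9999998557999999799999854555557999999999999999999999999234333333433333455555555555555555555554554444
156 9999999888999999898999999987533699999999999999999999999234333333433333565656555555555555555555555555
158 9999989999999998998999999999999998999999987999999999995234334333333334666666666665666655655555555555
160 9999998999999999999956677899999997999998544433444567983344333334333334666666666666666666666666666656
162 9999999874567789999974345655455545899997333443344444682343343333333344666666666666666666666666666666
164 9999999999999964444444354443334445899998434444444444582343333333433334555555555555555565556566566566
166 34444555877996999988887789743344455689943444444
[... 2398 characters left out ...]
4444444444333332248622233444444444444444444444444444444444444444444444
214 4444444444444444444444444444444444444443333332258322233444444444444444444444444444444444444444444444
216 4444444444444444444444444444444444444434333332368322234444444444444444444444444444444444444444444444
218 4444444444444444444444444444444444444443333332355122233444444444444444444444444444444444444444444444
220 4444444444444444444444444444444444444443333332598222233444444444444444444444444444444444444444444444
222 4444444444444444444444444444444444444443333322696222333444444444444444444444444444444444444444444444
224 4455444444444444444444444444444444444433333323793222334444444444444444444444444444444444444444444444
```

The top-view gripper corner at (259.5,160) matches the prediction to about 1–2 px, so the horizontal position is right and only z is biased. I'll descend with force checks.

Call:
arm_command(delta_rot=[[0,0,0],[0,0,0],[0,0,0],[0,0,0],[0,0,0],[0,0,0],[0,0,0],[0,0,0]], delta_pos=[[0,0,0.015],[0,0,0.03],[0,0,0.038],[0,0,0.044],[0,0,0.05],[0,0,0.055],[0,0,0.06],[0,0,0.06]], gripper=[1,1,1,1,1,1,1,1])

```text
time: 12.05
position: [0.464, 0.0686, -0.0074]
tool_rot: [0.996, -0.089, -0.001, 0.0]
ft_force: [-0.5, 1.8, -3.3]
grip_width: 0.0352
grip_force: 40.0
```

```bash
python3 - <<'E'
from h import *
c=viewer.camera('side');im=c['pixels'];cv2.imwrite('pics/side5.png',im)
o=status.get_obs();r=R.from_quat(o['tool_rot']);q=o['position']+[0,0,.03]
print(o['position'],o['ft_force'],o['grip_width'])
b=cv2.resize(im[140:230,185:305],(800,600),interpolation=cv2.INTER_CUBIC)
for y in(-.0375,.0375):
  for x in(-.018,.018):
    for z in(-.015,.003):
      u=(proj(c,q+r.apply([y,x,-z]))-[185,140])*6.667;print(np.round(u),y,x,z)
cv2.imwrite('pics/g5.png',cv2.convertScaleAbs(b,alpha=1.3))
E
```

```text
[ 0.4640931   0.06864717 -0.00700784] [-0.62655962  0.03931338 -1.90407374] 0.03557543219542743
[492. 332.] -0.0375 -0.018 -0.015
[494. 302.] -0.0375 -0.018 0.003
[508. 273.] -0.0375 0.018 -0.015
[510. 244.] -0.0375 0.018 0.003
[322. 303.] 0.0375 -0.018 -0.015
[321. 274.] 0.0375 -0.018 0.003
[341. 246.] 0.0375 0.018 -0.015
[341. 217.] 0.0375 0.018 0.003
```

View pics/g5.png

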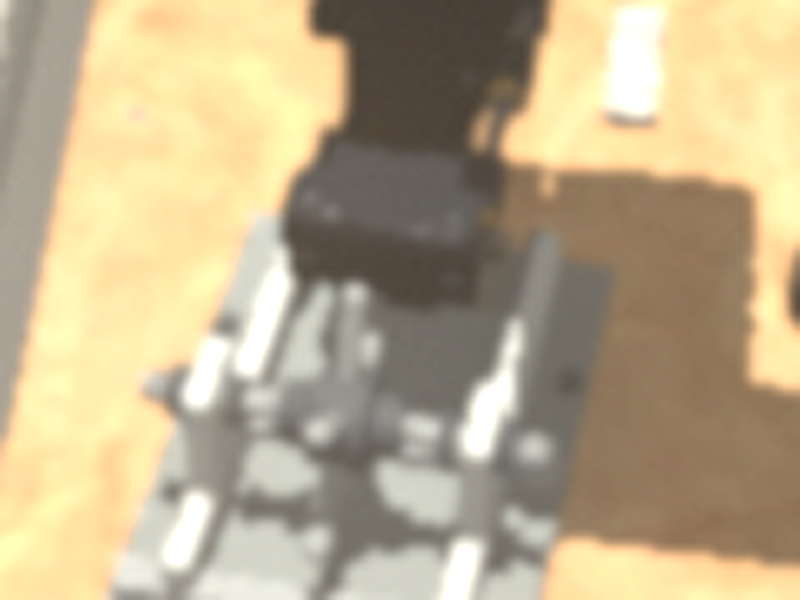

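Last picture: the hand is lowered between the jaws (left jaw about (270,320), right jaw about (530,290)), with the block end at about (495,280) clear of them. Continuing down in small steps until it touches.

Call:
arm_command(delta_rot=[[0,0,0],[0,0,0],[0,0,0],[0,0,0],[0,0,0],[0,0,0],[0,0,0]], delta_pos=[[0,0,0.003],[0,0,0.005],[0,0,0.006],[0,0,0.007],[0,0,0.008],[0,0,0.009],[0,0,0.009]], gripper=[1,1,1,1,1,1,1])

```text
time: 12.68
position: [0.4642, 0.0687, -0.0158]
tool_rot: [0.996, -0.089, -0.0, -0.0]
ft_force: [0.6, 0.2, -2.3]
grip_width: 0.0353
grip_force: 40.0
```

Call:
arm_command(delta_rot=[[0,0,0],[0,0,0],[0,0,0]], delta_pos=[[0,0,0.001],[0,0,0.002],[0,0,0.002]], gripper=[1,1,1])

```text
time: 12.93
position: [0.4644, 0.0686, -0.0167]
tool_rot: [0.996, -0.089, 0.0, 0.0]
ft_force: [-1.9, 0.4, 8.4]
grip_width: 0.0357
grip_force: 40.0
```

Firm contact at -0.0167 confirms the 30 mm offset and that the block is on the plate. Releasing, rising and measuring where it really lies.

Call:
arm_command(delta_rot=[[0,0,0],[0,0,0],[0,0,0],[0,0,0],[0,0,0],[0,0,0],[0,0,0],[0,0,0],[0,0,0],[0,0,0]], delta_pos=[[0,0,-0.001],[0,0,-0.001],[0,0,-0.001],[0,0,-0.001],[0,0,-0.001],[0,0,-0.001],[0,0,-0.001],[0,0,-0.02],[0,0,-0.05],[0,0,-0.09]], gripper=[-1,-1,-1,-1,-1,-1,-1,-1,-1,-1])

```text
time: 13.77
position: [0.4621, 0.0687, 0.0713]
tool_rot: [0.996, -0.089, -0.003, -0.0]
ft_force: [1.0, 0.2, -0.3]
grip_width: 0.086
grip_force: 0.0
```

Call:
arm_command(delta_rot=[[0,0,0],[0,0,0],[0,0,0],[0,0,0],[0,0,0],[0,0,0],[0,0,0]], delta_pos=[[0.02,0.04,-0.05],[0,0.08,-0.06],[0,0.12,-0.06],[0,0.16,-0.06],[0,0.2,-0.06],[0,0.2,-0.06],[0,0.2,-0.06]], gripper=[-1,-1,-1,-1,-1,-1,-1])

```text
time: 14.35
position: [0.429, -0.1319, 0.1326]
tool_rot: [0.996, -0.092, 0.001, 0.001]
ft_force: [-0.2, -0.2, -0.0]
grip_width: 0.087
grip_force: 0.0
```

```bash
python3 - <<'E'
from h import *
o=status.get_obs();print(o['time'],o['position'])
for n in('top','side'):
    c=viewer.camera(n);im=c['pixels'];cv2.imwrite(f'pics/{n}6.png',im)
    p=np.array([proj(c,[.4643,.0686,.028])]).round().astype(int)[0];print(n,p,'exp corners',[np.round(proj(c,[.4643+.0375*i*-.985+.018*j*.1754,.0686+.0375*i*.1754+.018*j*.985,.028]),1).tolist() for i in(-1,1) for j in(-1,1)])
    w=(34,24) if n=='top' else(34,24)
    for v in range(p[1]-w[1],p[1]+w[1]):print(v,''.join('0123456789ABCDEFGH'[min(17,int(im[v,u].mean())//12)] for u in range(p[0]-w[0],p[0]+w[0])))
E
```

```text
14.35 [ 0.42903519 -0.13194952  0.13263471]
top [293 192] exp corners [[301.7, 179.5], [288.5, 177.0], [296.6, 206.9], [283.3, 204.3]]
168 779ACDEGHHHHHHHHHHHHHHHHHHHHGGEEGFFFFFFFFGFFGGGGGGFEHGGGGGGGGGGGGGGG
169 EEHHHFE9ACDDCHHHHHHHHHHHHHHHHHHHHHGFFEGGFGFGGGGGGGGGGGGGGGGHGGGGGGGG
170 GHHHHHH777778ACCEFHHHHHHHHHHHHHHHHHHHHHGFFEGFGGGGFEHHGGGGGGGGHGGHGGG
171 HHHHHHHCEDC77777789BCEFHHHHHHHHHHHHHHHHHHHHHGGGGGFDGHGGGGGGGGGGHHHGH
172 GHHHHHGFGFFDDDDDDD777789ACDDCHHHHHHHHHHHHHHHHHGGGGEGGGGGGGGGGGGGHHHH
173 FHHHHHEGFGFFFFFFFFEDEEC777778BDDDCHHHHHHHHHHHHFGGGEGGGGGGGGGGGGGGGHH
174 EHHHHHBGFGGFFFFFFFFFFFFDEC67567778ACDFFGHHHHHHEGFFGGGFFGFFGGGGGGGGGG
175 GHHHHHDGGGFGFFGGFFFFFFFFFFEDA55555677889CCDFFGGGGFGGGFFFFFFGGGGGGFFG
176 HHHHHHEGGFGFFGGFGGGGFFFFFFFFEEEC6665555677689EGGGEGGGFFFFFGGGGGGGFFG
177 HHHHHGFGFFFFFFFGGGGGFFFFFFFFFGFDEDEC666654557CGGGEGGGFFFFGGFGFGGGGGF
178 HHHHHEFFFFFGFGFGGFFFGGFFFFFGGFCCDDDDCEEEEEDA8FGGFEGGGGFFFGGGFFGGGGGF
179 HHHHHDGFFFFFGFFFFFFGGFFFFFFGFDBCCCCCBDDDEEDFEGGGGGGGGGFFGGGGFFGGGGGG
180 HHHHHDGFFFGGFGFFFFFFFGFFGGGFEBCB9CB869CCCCDFGGGFEGGGGGGFGGFGGGGGGGGG
181 GGGHHEGGFFFF
[... 5434 characters left out ...]
ABCCCCDDDDDDDDDCCCCCCDFHHHFCBCCCCDCCCDEEEEE
193 EFHHHFEFHHHFB9ACDDDDDCBAAABCCCDDDDDDDDDDCCDCCCDFHHHFCCCDCCDCCCDEEEEE
194 DFHHGEDFHHGDA9BDDDDDCBAAAAABBCDDDDDDDDCDDDDCCCDFHHHEBCCCCCCCCCDEEEEE
195 CFHHFDCEGGFC9ACCCCCCBAAAA999BCDDDDDDDDDDCDCCCDEGHHGDBCCCBBBCCCDEEEEE
196 DGHHFCABCDDA9ABBBBBA999AA9889BCDDDDDDDDDDDDDDDFHHHFCBCCBA9ABCDEEEEEE
197 FHHHEB999BBAABBAAA99999999888ACDDDDDDDDDDDDDEEGHHHFCBCCA988ABDEEEEEE
198 GHHGDB989BCCCBA999999999998889BCCCDDDDDDDDDEGHHHHHEBCCCA989ACDEEEEEE
199 GHHFCA98ACDDCBA998899999998889AABCCDDDDDDDDFHHHHHGDBCDCBBABBCDEEEEEE
200 EFFDA988ACDDCB9888899999998888999ACDDCCCCDEGHHHGGFCBCDDCCCCCDEEEEEEE
201 CCCB98779ABBBA8888899999998889999ACDDCBBBCEHHHGFGECCCDDDCCCCDEEEEEEE
```

Both cameras agree on the block. In the top view the holes at (295.8,180.6) and (290.7,203.5) put its centre at (293.2,192), against an intended (293,192), with roughly equal gaps to both jaws. Placing is good. Now I'll close the fingers, turn 90° and go to the front of the hub.

```bash
cat >> h.py <<'E'
HC=np.array([.4885,.2012]);HY=np.radians(79.9)
def cl(x,z,y=0,ya=-10.1):
    "to clamp coordinates x,y and TRUE tip height z"
    to(HC[0]+np.cos(HY)*x-np.sin(HY)*y,HC[1]+np.sin(HY)*x+np.cos(HY)*y,z-.03,ya)
def st():
    o=status.get_obs();d=o['position'][:2]-HC
    X=np.cos(HY)*d[0]+np.sin(HY)*d[1];z=o['position'][2]+.03
    F=o['ft_force'];fx=np.cos(HY)*F[0]+np.sin(HY)*F[1]
    print('t',round(o['time'],2),'x',round(X*1e3,1),'z',round(z*1e3,1),'Fx',round(fx,1),'Fz',round(F[2],1),'torque',round(-(fx*(z-.075)-F[2]*(X+.0095)),3))
E
python3 -c "
from h import *
c=viewer.camera('top');print(ray(c,293.2,192,.028));cl(-.06,.165)"
```

```text
[0.46396326 0.06677747 0.028     ]
t 14.5 pos [ 0.4282 -0.1273  0.132 ] F [-0.2 -0.  -0.6] w 0.0871 dpos [ 0.0011 -0.274  -0.0027] drot [ -0.1   0.  -90.1]
```

Call:
arm_command(delta_rot=[[0,0,-7],[0,0,-14],[0,0,-21],[0,0,-28],[0,0,-35],[0,0,-42],[0,0,-49],[0,0,-56],[0,0,-63],[0,0,-70],[0,0,-77],[0,0,-84]], delta_pos=[[0,-0.01,-0.003],[0,-0.03,-0.003],[0,-0.05,-0.003],[0,-0.08,-0.003],[0,-0.11,-0.003],[0,-0.14,-0.003],[0,-0.17,-0.003],[0,-0.2,-0.003],[0,-0.23,-0.003],[0,-0.25,-0.003],[0,-0.27,-0.003],[0,-0.274,-0.003]], gripper=[1,1,1,1,1,1,1,1,1,1,1,1])

```text
time: 15.5
position: [0.4766, 0.1462, 0.1351]
tool_rot: [0.796, 0.605, 0.0, -0.001]
ft_force: [0.7, -0.6, -0.9]
grip_width: 0.0147
grip_force: 0.0
```

Call:
arm_command(delta_rot=[[0,0,-6],[0,0,-6],[0,0,-6]], delta_pos=[[0,0,0],[0,0,0],[0,0,0]], gripper=[1,1,1])

```text
time: 15.75
position: [0.4763, 0.143, 0.135]
tool_rot: [0.767, 0.641, -0.0, -0.0]
ft_force: [-0.3, 0.3, -0.2]
grip_width: 0.0016
grip_force: 0.0
```

```bash
python3 -c "
from h import *
cl(-.05,.103)
st()"
```

```text
t 15.75 pos [0.4763 0.143  0.135 ] F [-0.3  0.3 -0.2] w 0.0016 dpos [0.0095 0.0019 0.062 ] drot [-0.1  0.  -0.1]
t 15.75 x -59.5 z 165.0 Fx 0.2 Fz -0.2 torque -0.008
```

Call:
arm_command(delta_rot=[[0,0,0],[0,0,0],[0,0,0],[0,0,0],[0,0,0],[0,0,0],[0,0,0],[0,0,0],[0,0,0],[0,0,0]], delta_pos=[[0.009,0.002,0.02],[0.009,0.002,0.045],[0.009,0.002,0.062],[0.009,0.002,0.062],[0.014,0.002,0.062],[0.019,0.002,0.062],[0.024,0.002,0.062],[0.029,0.002,0.062],[0.034,0.002,0.062],[0.034,0.002,0.062]], gripper=[1,1,1,1,1,1,1,1,1,1])

```text
time: 16.58
position: [0.4861, 0.175, 0.0743]
tool_rot: [0.767, 0.642, 0.001, 0.001]
ft_force: [-0.9, -2.2, 2.5]
grip_width: 0.0004
grip_force: 1.0
```

```bash
python3 -c "
from h import *
st();cl(.015,.103)"
```

```text
t 16.58 x -26.2 z 104.3 Fx -2.3 Fz 2.5 torque 0.027
t 16.58 pos [0.4861 0.175  0.0743] F [-0.9 -2.2  2.5] w 0.0004 dpos [ 0.0412 -0.0023  0.0013] drot [ 0.1  0.  -0.1]
```

Call:
arm_command(delta_rot=[[0,0,0],[0,0,0],[0,0,0],[0,0,0],[0,0,0],[0,0,0],[0,0,0],[0,0,0]], delta_pos=[[0.006,0,0],[0.012,0,0],[0.018,0,0],[0.024,0,0],[0.03,0,0],[0.036,0,0],[0.041,0,0],[0.041,0,0]], gripper=[1,1,1,1,1,1,1,1])

```text
time: 17.25
position: [0.4922, 0.2155, 0.0729]
tool_rot: [0.767, 0.642, -0.001, -0.0]
ft_force: [-1.7, -2.9, 1.0]
grip_width: 0.0001
grip_force: 1.5
```

```bash
python3 - <<'E'
from h import *
st();cl(-.045,.103)
b=cv2.imread('pics/side6.png');c=viewer.camera('side');print('hub tip px expected before -23:',proj(c,[*(HC+[-.0215*np.cos(HY),-.0215*np.sin(HY)]),.1256]))
E
```

```text
t 17.25 x 14.7 z 102.9 Fx -3.1 Fz 1.0 torque 0.111
t 17.25 pos [0.4922 0.2155 0.0729] F [-1.7 -2.9  1. ] w 0.0001 dpos [-0.0597 -0.001  -0.    ] drot [-0.1  0.  -0.1]
hub tip px expected before -23: [238.26993521 181.70192618]
```

Turning works and is free (about 4 N). Next stroke: lift over, come back behind the next bar and push.

Call:
arm_command(delta_rot=[[0,0,0],[0,0,0],[0,0,0],[0,0,0],[0,0,0],[0,0,0],[0,0,0],[0,0,0],[0,0,0],[0,0,0],[0,0,0],[0,0,0]], delta_pos=[[0,0,-0.02],[0,0,-0.04],[-0.02,0,-0.04],[-0.045,0,-0.04],[-0.062,0,-0.04],[-0.062,0,-0.04],[-0.062,0,-0.02],[-0.062,0,0],[-0.056,0,0],[-0.05,0,0],[-0.044,0,0],[-0.038,0,0]], gripper=[1,1,1,1,1,1,1,1,1,1,1,1])

```text
time: 18.3
position: [0.4865, 0.1779, 0.0746]
tool_rot: [0.767, 0.642, -0.0, 0.001]
ft_force: [-1.0, -3.3, 4.0]
grip_width: 0.0004
grip_force: 2.4
```

```bash
python3 -c "
from h import *
st();cl(.015,.103)"
```

```text
t 18.3 x -23.3 z 104.6 Fx -3.4 Fz 4.0 torque 0.046
t 18.3 pos [0.4865 0.1779 0.0746] F [-1.  -3.3  4. ] w 0.0004 dpos [ 0.0383 -0.0022  0.0015] drot [ 0.1  0.1 -0. ]
```

Call:
arm_command(delta_rot=[[0,0,0],[0,0,0],[0,0,0],[0,0,0],[0,0,0],[0,0,0],[0,0,0],[0,0,0]], delta_pos=[[0.006,0,0],[0.012,0,0],[0.018,0,0],[0.024,0,0],[0.03,0,0],[0.036,0,0],[0.038,0,0],[0.038,0,0]], gripper=[1,1,1,1,1,1,1,1])

```text
time: 18.97
position: [0.4927, 0.2156, 0.0735]
tool_rot: [0.767, 0.642, 0.0, 0.0]
ft_force: [-0.3, -3.0, 0.8]
grip_width: 0.0004
grip_force: 1.5
```

```bash
python3 -c "
from h import *
st()"
```

```text
t 18.97 x 14.9 z 103.5 Fx -3.1 Fz 0.8 torque 0.107
```

Call:
arm_command(delta_rot=[[0,0,0],[0,0,0],[0,0,0],[0,0,0],[0,0,0],[0,0,0],[0,0,0],[0,0,0],[0,0,0],[0,0,0],[0,0,0],[0,0,0]], delta_pos=[[0,0,-0.02],[0,0,-0.04],[-0.02,0,-0.04],[-0.045,0,-0.04],[-0.062,0,-0.04],[-0.062,0,-0.04],[-0.062,0,-0.02],[-0.062,0,0],[-0.056,0,0],[-0.05,0,0],[-0.045,0,0],[-0.045,0,0]], gripper=[1,1,1,1,1,1,1,1,1,1,1,1])

```text
time: 19.97
position: [0.4854, 0.1719, 0.0744]
tool_rot: [0.767, 0.642, 0.001, 0.0]
ft_force: [-0.6, -2.5, 0.5]
grip_width: 0.0002
grip_force: 1.0
```

```bash
python3 -c "
from h import *
st()"
```

```text
t 19.97 x -29.4 z 104.4 Fx -2.5 Fz 0.5 torque 0.064
```

About 144° done and still free. Third stroke in shorter pushes with force checks.

Call:
arm_command(delta_rot=[[0,0,0],[0,0,0],[0,0,0],[0,0,0],[0,0,0]], delta_pos=[[0.004,0,0],[0.008,0,0],[0.012,0,0],[0.015,0,0],[0.015,0,0]], gripper=[1,1,1,1,1])

```text
time: 20.38
position: [0.4882, 0.1863, 0.0738]
tool_rot: [0.767, 0.641, 0.001, 0.0]
ft_force: [-0.1, -1.0, 1.6]
grip_width: 0.0004
grip_force: 0.7
```

Call:
arm_command(delta_rot=[[0,0,0],[0,0,0],[0,0,0],[0,0,0]], delta_pos=[[0.004,0,0],[0.008,0,0],[0.01,0,0],[0.01,0,0]], gripper=[1,1,1,1])

```text
time: 20.72
position: [0.4895, 0.1946, 0.0738]
tool_rot: [0.767, 0.642, -0.0, 0.001]
ft_force: [-0.5, -5.8, 5.9]
grip_width: 0.0005
grip_force: 3.9
```

```bash
python3 -c "
from h import *
st()"
```

```text
t 20.72 x -6.3 z 103.8 Fx -5.8 Fz 5.9 torque 0.186
```

Call:
arm_command(delta_rot=[[0,0,0],[0,0,0],[0,0,0],[0,0,0]], delta_pos=[[0.002,0,0],[0.004,0,0],[0.005,0,0],[0.005,0,0]], gripper=[1,1,1,1])

```text
time: 21.05
position: [0.4902, 0.1986, 0.0736]
tool_rot: [0.767, 0.642, -0.001, 0.001]
ft_force: [-0.4, -9.4, 4.7]
grip_width: 0.0005
grip_force: 5.4
```

```bash
python3 -c "
from h import *
st()"
```

```text
t 21.05 x -2.3 z 103.6 Fx -9.4 Fz 4.7 torque 0.302
```

Call:
arm_command(delta_rot=[[0,0,0],[0,0,0],[0,0,0],[0,0,0]], delta_pos=[[0.002,0,0],[0.004,0,0],[0.005,0,0],[0.005,0,0]], gripper=[1,1,1,1])

```text
time: 21.38
position: [0.4908, 0.2025, 0.0732]
tool_rot: [0.767, 0.642, -0.002, 0.001]
ft_force: [-0.4, -11.8, 3.2]
grip_width: 0.0007
grip_force: 6.3
```

```bash
python3 -c "
from h import *
st()"
```

```text
t 21.38 x 1.7 z 103.2 Fx -11.6 Fz 3.2 torque 0.364
```

The torque has clearly stiffened from about 0.11 to 0.36 N m, roughly 43 N at the jaws. I'll stop here, back off gently, lift clear and check.

Call:
arm_command(delta_rot=[[0,0,0],[0,0,0],[0,0,0],[0,0,0],[0,0,0],[0,0,0]], delta_pos=[[-0.001,0,0],[-0.002,0,0],[-0.003,0,0],[-0.004,0,0],[-0.005,0,0],[-0.005,0,0]], gripper=[1,1,1,1,1,1])

```text
time: 21.88
position: [0.4905, 0.2004, 0.0734]
tool_rot: [0.767, 0.641, 0.0, 0.0]
ft_force: [0.9, -1.1, 2.2]
grip_width: 0.0004
grip_force: 1.7
```

```bash
python3 -c "
from h import *
st()"
```

```text
t 21.88 x -0.5 z 103.4 Fx -0.9 Fz 2.2 torque 0.045
```

Call:
arm_command(delta_rot=[[0,0,0],[0,0,0],[0,0,0],[0,0,0],[0,0,0],[0,0,0],[0,0,0],[0,0,0],[0,0,0],[0,0,0],[0,0,0],[0,0,0]], delta_pos=[[-0.002,0,-0.01],[-0.002,0,-0.03],[-0.002,0,-0.05],[-0.002,0,-0.08],[-0.03,0,-0.1],[-0.06,0,-0.1],[-0.1,0,-0.1],[-0.14,0,-0.1],[-0.18,0,-0.1],[-0.22,0,-0.1],[-0.26,0,-0.1],[-0.3,0,-0.1]], gripper=[1,1,1,1,1,1,1,1,1,1,1,1])

```text
time: 22.88
position: [0.4364, -0.096, 0.1739]
tool_rot: [0.767, 0.641, 0.001, 0.0]
ft_force: [0.1, -0.6, 0.2]
grip_width: 0.0002
grip_force: 0.0
```

Call:
arm_command(delta_rot=[[0,0,0],[0,0,0],[0,0,0]], delta_pos=[[-0.03,0,0],[-0.04,0,0],[-0.04,0,0]], gripper=[1,1,1])

```text
time: 23.13
position: [0.43, -0.1362, 0.1737]
tool_rot: [0.769, 0.64, 0.001, 0.0]
ft_force: [-0.2, 0.7, 0.2]
grip_width: 0.0005
grip_force: 0.0
```

```bash
python3 - <<'E'
from h import *
st()
c=viewer.camera('top');im=c['pixels']
for v in range(168,216):print(v,''.join('0123456789ABCDEFGH'[min(17,int(im[v,u].mean())//12)] for u in range(259,320)))
c=viewer.camera('side');im=c['pixels']
for v in range(172,194):print(v,''.join('0123456789ABCDEFGH'[min(17,int(im[v,u].mean())//12)] for u in range(213,280)))
E
```

```text
t 23.13 x -342.5 z 203.7 Fx 0.6 Fz 0.2 torque -0.14
168 HHHHHHHHHHHHHHHHGEEEFFFFFFFFFFFFFFFFFFFFFFFFFFFFFGFEGGGGGGFGG
169 GHHHHHHHHHHHHHHHHHHEHGEFEFFFFFFFFFFFFFFFFFFFFFFFGGGGGGGGGGGGG
170 9ABDEGHHHHHHHHHHHHHHHHHHHHGFFEFFFFFFFFFFFFFFFFFFGFEGGGGFGGGGG
171 FH7788ACCEFHHHHHHHHHHHHHHHHHHHHGFEEFFFFFGFFFFFFGFFDGGGGGGFGGG
172 FHHHHGC7778ABCDCHHHHHHHHHHHHHHHHHHHHGGEFEFFFFGFFGFEGGGGGGGGGG
173 FHHHHHDDDC6676789BCDFGHHHHHHHHHHHHHHHHHHHHGEFEFFFFEGGFFGFFFGG
174 DHHHHHAFFFDDDDDDDC7779BCDFGHHHHHHHHHHHHHHHHHHHFGFEFGGFFFFFFGG
175 FHHHHHCFFFFFFFFFFFDDC6777799BDDCGHHHHHHHHHHHHHEGFEGFGFFFFFFFG
176 HHHHHHDFFFFFFFFFFFFFEDDDC6765788BCDEFGHHHHHHHHFFFEGGFFFFFFFFF
177 HHHHHGFFFFFFFFFFFFFFFFFFEDDC4556667789BDEEFHHEGFFDGGGFEFFFFFF
178 HHHHHEFFFFFFFFFFFFFFFFFFFFFEDC8AAA988676679BCCFGFEGGGFFFFFFFF
179 FGHHHCFFFFFFFFFFFFFFFFFFFFFFFCACCCCA67AA97678DFFFFGGGGFFFFFFF
180 EFHHHDFFFFFFFFFFFFFFFFFFFFFFECBB998747BBBB958FFFEGGGFGFFFFFFF
181 EHHHHDFFFFFFFFFFFFFFFFFFFFFFEBBB99987AAABCBCEFFFDGGGFGFFFFFFF
182 FHHHGFFFFFFFFFFFFFFFFFFFFFFFEABA99999A9AAABDFGGFBGGGFGFFFFFFF
183 GHHHEFFFFFFFFFFFFEFFFFFFFFFFEBB9A9A9999ABBCFFFGFEGGGGG
[... 3003 characters left out ...]
HGD9777778BDDB877788889999AAAAABEHHGDBCCDDDDDDCCCDEE
185 EEEEDDCDDDDDEGHHFB878A999BDDB87777777777888999BEHHFCACCDDCDDDCCDEEE
186 EEEEDCBCCDDDFHHHEA89ABBBBCDCB98888777777777778CFHHFBACCCDDDDDDCDEEE
187 EEEDBAABCCDEFHHGDA9ACCCCCDDCBBBBAA988888877779DGHHEBBCCCCCCCCCCDEEE
188 EEECA99ABCDEGHHFB9ACCDCCCDDCBCCCCCBBBBBAA9989BEHHGDBCCCCCCCCCCCDEFF
189 EEECA99ACCDFHHHEA9BCDDCCCDDCCCCCDCCCCCCCCBBBBDGHHEBBCCCCCCCCCCCEFFF
190 EEEDCBCCDDEGHHGDAACCDDDCDDDCCCCDDDDCCCCCCCCCCEHHHEBBCCCCCCCCCCDEFFF
191 EEEDDEFFEDEGHHFB9ACCDDDDDDCCCCDDDDDDCCDCCCCCDFHHHEBCCCCCCCCCCCDEEEE
192 EDDDEFHHFEFHHHEAABCCCDDDCDCCCCDDDDDDCDCCCCCCDGHHGDBCCCCCCCCCCCDEEEE
193 EDCDEGHHEDFHHGDAACCCBBBBCDCCCCDDCCCCCCCCCCCDEGHHFCACCCCCCCCCCCDEEEE
```

```bash
python3 -c "
from rig import robot
print(robot.hand_in())"
```

```text
the job is handed in; nothing more can be done
None
```

The block lies flat on the base, centred between the jaws. I turned the bars about 190° until clearly stiffer, backed off and handed in at about 23 s, with jaw force at an estimated 43 N peak, below crushing. The first two grasp attempts closed on air, because the reported tool height read 30 mm too low.

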